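# Put the bucking bars back in their tool-control tray

### The arm

A 7-joint arm with a two-finger parallel gripper is mounted at the origin on the work surface. World frame = base frame: x ahead of the robot, y to its left, z up, the work surface at z = 0. Lengths are in m, angles in rad, forces in N, time in s.
With the tool pointing down it reaches from about 0.4 to 0.85 m from the base axis. Payload 10.4 kg.
Tool frame: the origin (TCP) lies on the centre line of the jaws, within the pads' length; the fingertips stand 19 mm ahead of it and the grasp point (between the pads) is the TCP; z points along the fingers, y is the line along which they close (so a half turn about z gives the same grasp; the last joint's range is limited). The gripper opens to 85 mm and grips with 20 to 120 N. Pads are 22 mm wide; open, the fingers measure 114 mm over their backs; the gripper's body (76 mm by 85 mm) begins 54 mm behind the grasp point. The pads swing forward as they close: fully open they stand 13 mm farther back than shut.
Start: joints at [1.198, 0.332, -0.065, 1.46, 0.022, 1.35, -0.088], TCP at [0.214, -0.587, 0.25] pointing down, gripper open.
Joint ranges: [-2.6, 2.6], [-0.5, 2.12], [-1.47, 1.34], [0.16, 2.42], [-1.27, 4.41], [0.06, 2.06], [-2.6, 2.6]. Speed limits (rad/s): [2.22, 2.22, 2.79, 2.79, 3.14, 3.14, 3.14].

### API

Orientations are given as a rotation vector (axis times angle).
In Python, from plant import bot gives the robot as it stands.
- The arm moves only by the shell command python3 -m handwheel 'ROWS' [FORCE]. ROWS is text: rows parted by semicolons, each of 5 numbers parted by spaces: the shift along the world's x, y, z in m, then the turn about the world's z in rad, then the opening, from 0 (shut) to 1 (fully open). In form: dx dy dz turn claw; .... A call has 1 to 20 rows; each row is the pose to reach, as a shift and turn from the pose commanded when the call began; what a row does not reach only later rows make up. A row lasts 1/8 s, in which the tool goes at most 62.5 mm and 10.7 degrees, less where a joint would pass 70% of its speed; a pose out of reach is approached as far as the arm can. A call with a gripper value outside its range is refused whole. The fingers move at their own pace and stop on an object; FORCE is the grip in N (left out, the last holds). Time passes only in rows, so rows that repeat a pose let the fingers close. It gives the time, the measured TCP pose, the force, the opening and the grip force at its end, in the units of the state.
- bot.get_state(): the state, without advancing time (a new reading comes with each control period).
- bot.camera(name): name is "side" or "top" or "wrist"; returns (picture, depth): 400x640x3 uint8, red, green, blue; 400x640 float32, m along the optical axis (not along the pixel's ray), 0 where there is no reading.
- bot.calibration(name): a dict with "camera_matrix" (3x3 intrinsics, pixels), "k1" (the pictures are not rectified: a ray, as slopes to the right and down, at radius r is drawn at 1 + k1 r^2 times it, then the intrinsics apply), "R" (3x3) and "t" (3): a world point X has camera coordinates R X + t. Camera axes: x right, y down, z forward; pixel columns grow to the right and rows downward; lengths in m; the calibration is good to about 2 mm. A picture is of the moment at which its call begins: read the wrist's pose just before it. calibration takes no time and is no camera call; for the wrist camera it gives the pose at the moment of the call.
- bot.sign_off(): hands the job in; it is judged then, once.
The state is a dict: "time_s": time; "q": joint angles; "joint_vel": joint speeds; "joint_torque": joint torques, N m; "tcp_pos": TCP position; "eef_rot": TCP orientation; "wrist_force": force on the tool from outside, world axes, zero at the start; "ft_torque": the same for the moment, N m; "grip_width": finger opening in m; "finger_force": force on a finger pad.
Only numpy, scipy, OpenCV 4.12 (cv2) and the standard library are available. Lean on these libraries where they do the work, as an engineer would, in place of code of your own. Each camera call takes 0.05 s, during which the arm holds its last target. There are 200 camera calls.

### The job

Riveting is finished: pick the four steel bucking bars (straight, L-shaped heel bar, T-shaped footed bar, round mushroom bar) off the bench and set each one, gently and without dropping it, into the recess of its own outline in the tool tray, flat on the recess floor. Leave the two aluminium castings lying where they are.

Things in the scene. Friction and masses are not known exactly. Their poses are not given: they have to be found in the camera images.
- straight_bar: Loose polished steel bucking bar, about 0.64 kg, flat on the bench. Straight bar: 92 mm long (x), 26 mm wide (y), 34 mm high. Origin: centre of the bounding rectangle, on the underside, z up. Grip across the middle of its width.
- heel_bar: Loose polished steel bucking bar, about 0.65 kg, flat on the bench. L-shaped from above, 34 mm high, 80 (x) x 52 mm (y): long leg along x, y -26 to -4 mm; short leg from its +x end, x 18 to 40 mm, to y = +26 mm. Origin: centre of the bounding rectangle, on the underside, z up. Grip across the long leg at x = -6, y = -15 mm.
- footed_bar: Loose polished steel bucking bar, about 0.67 kg, flat on the bench. T-shaped from above, 34 mm high, 76 (x) x 60 mm (y): stem along x, 22 mm wide, x -38 to 16 mm; cross piece x 16 to 38 mm, 60 mm long along y. Origin: centre of the bounding rectangle, on the underside, z up. Grip across the stem at x = -5 mm.
- mushroom_bar: Loose polished steel bucking bar, about 0.44 kg, round, standing on its broad face: head 56 mm in diameter and 14 mm high, above it a stem 30 mm in diameter up to 44 mm. Origin: centre of the underside, z up the stem. Grip it by the stem, fingertips above the head.
- straight_module: Fixed black board module, 135 (x) x 102 x 18 mm, in one quarter of a grey tray (rim 23 mm high). Recess 12 mm deep, yellow floor, 104 (x) x 38 mm. Origin: centre of module and recess, on the underside (3 mm above the bench), z up; recess floor at z = 6 mm, top face at 18 mm. The straight bar lies in it along x, either way round, 6 mm of play all round.
- heel_module: Fixed black board module, 135 (x) x 102 x 18 mm, in one quarter of a grey tray (rim 23 mm high). Recess 12 mm deep, yellow floor, L-shaped like the heel bar, 6 mm wider all round. Origin: centre of module and recess, on the underside (3 mm above the bench), z up; recess floor at z = 6 mm, top face at 18 mm. The heel bar fits only with its x and y axes along the module's.
- footed_module: Fixed black board module, 135 (x) x 102 x 18 mm, in one quarter of a grey tray (rim 23 mm high). Recess 12 mm deep, yellow floor, T-shaped like the footed bar, 6 mm wider all round. Origin: centre of module and recess, on the underside (3 mm above the bench), z up; recess floor at z = 6 mm, top face at 18 mm. The footed bar fits only with its x and y axes along the module's.
- mushroom_module: Fixed black board module, 135 (x) x 102 x 18 mm, in one quarter of a grey tray (rim 23 mm high). Recess 12 mm deep, yellow floor, round, 68 mm across. Origin: centre of module and recess, on the underside (3 mm above the bench), z up; recess floor at z = 6 mm, top face at 18 mm. The mushroom bar stands in it on its head, at any turn.
- hinge_bracket: Loose sanded aluminium casting among the bars, to be left alone: foot plate 64 x 36 x 7 mm with an upright lug and eye, 44 mm high over all. Origin: centre of the underside, x along the foot, z up.
- bell_crank: Loose sanded aluminium bell crank among the bars, to be left alone: hub 32 mm across, 20 mm high at x = -26 mm; arms 9 mm high to bosses about 20 mm across, 14 mm high, at (32, 0) and (-26, 44) mm. Origin: on the underside on the long arm, z up.
Not all that is in view belongs to the job. Leave any green or pink look-alike of the footed_bar alone.

How it is judged:
At the end, for the whole second after the job is handed in: Each of the four bars stands in the recess of its own outline, flat on the recess floor (its underside within 3 mm of the floor's height, its centre within 12 mm of the recess centre, tilted less than 0.06 rad), released and at rest (horizontal distance between straight_bar and straight_module below 0.012 m and z of straight_bar in the frame of straight_module between 0.003 and 0.009 m and angle between each of straight_bar, heel_bar, footed_bar, mushroom_bar's own z axis and vertical below 0.06 rad and linear speed of each of straight_bar, heel_bar, footed_bar, mushroom_bar below 0.02 m/s and horizontal distance between heel_bar and heel_module below 0.012 m and z of heel_bar in the frame of heel_module between 0.003 and 0.009 m and horizontal distance between footed_bar and footed_module below 0.012 m and z of footed_bar in the frame of footed_module between 0.003 and 0.009 m and horizontal distance between mushroom_bar and mushroom_module below 0.012 m and z of mushroom_bar in the frame of mushroom_module between 0.003 and 0.009 m); the robot touches nothing.
It fails at once if a bar was dropped (fell free faster than 0.7 m/s, about 25 mm of fall) ((linear speed of straight_bar above 0.7 m/s and contact force between straight_bar and the fingers below 0.01 N) or (linear speed of heel_bar above 0.7 m/s and contact force between heel_bar and the fingers below 0.01 N) or (linear speed of footed_bar above 0.7 m/s and contact force between footed_bar and the fingers below 0.01 N) or (linear speed of mushroom_bar above 0.7 m/s and contact force between mushroom_bar and the fingers below 0.01 N)).
It fails at once if an aluminium casting was moved more than 15 mm (distance of any of hinge_bracket, bell_crank from where it was at the start of the episode above 0.015 m).
It also fails if it takes over 102 s, if anything falls off the work surface, if the arm or the gripper's body presses on something with over 40 N, if the wrist force passes 120 N, or if a joint passes its speed limit or range.

## Working session

There is one attempt and no reset: what is moved stays moved. The work goes in short steps, Python scripts to look and compute and a shell command to move; the robot and the scene stay as the last step left them, time stands still between calls to the robot, and variables do not carry over. Pictures are saved under pics/ and viewed, at most 14 in all, crops included, and the job is handed in when it is done.

```bash
mkdir -p pics; ls
cat > h.py <<'E'
import numpy as np, cv2
from plant import bot
def cam(n):
    c=bot.calibration(n); p,d=bot.camera(n); return p,d,c
def world(d,c):
    K=np.array(c["camera_matrix"]);H,W=d.shape
    u,v=np.meshgrid(np.arange(W),np.arange(H))
    pts=np.stack([u,v],-1).reshape(-1,1,2).astype(float)
    k=c["k1"]
    xd=(pts[:,0,0]-K[0,2])/K[0,0]; yd=(pts[:,0,1]-K[1,2])/K[1,1]
    x,y=xd.copy(),yd.copy()
    for _ in range(20):
        s=1+k*(x*x+y*y); x=xd/s;y=yd/s
    P=np.stack([x,y,np.ones_like(x)],-1)*d.reshape(-1,1)
    R=np.array(c["R"]);t=np.array(c["t"])
    X=(P-t)@R
    X[d.reshape(-1)==0]=np.nan
    return X.reshape(H,W,3)
E
python3 - <<'E'
from h import *
for n in("top","side"):
    p,d,c=cam(n); cv2.imwrite(f"pics/{n}0.png",p[...,::-1]); np.savez(f"{n}0.npz",p=p,d=d,**{k:np.array(v) for k,v in c.items()})
s=bot.get_state();print({k:np.round(v,3) for k,v in s.items()})
E
```

```text
pics
{'time_s': np.float64(0.1), 'q': array([ 1.198,  0.333, -0.065,  1.461,  0.022,  1.35 , -0.089]), 'joint_vel': array([ 0.001, -0.   , -0.002, -0.001,  0.   , -0.002, -0.002]), 'joint_torque': array([ 1.0000e-03, -6.2675e+01,  4.9000e-02, -3.9243e+01,  1.6000e-02,
        7.0000e-03, -0.0000e+00]), 'tcp_pos': array([ 0.214, -0.587,  0.25 ]), 'eef_rot': array([-3.092, -0.546,  0.   ]), 'wrist_force': array([0.175, 0.476, 0.106]), 'ft_torque': array([-0.004, -0.002, -0.015]), 'finger_force': np.float64(0.0), 'grip_width': np.float64(0.085)}
```

View pics/top0.png

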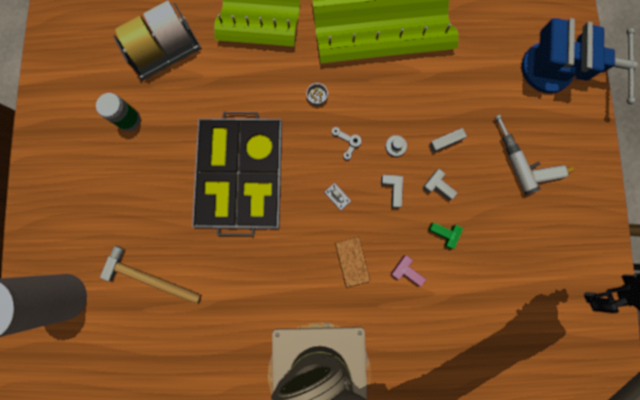

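View pics/side0.png

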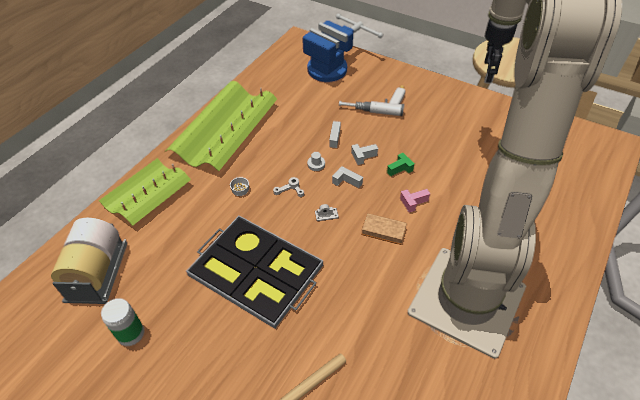

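Top view: the steel pieces are straight bar (449,141), heel bar (394,190), footed bar (440,185) and mushroom (396,146). The castings are the bell crank (347,142) and bracket (337,195). The green (446,235) and pink (408,271) T's are look-alikes, so the grey T at (440,185) is the footed bar. Tray recesses: straight (219,147), round (259,147), L (217,198), T (257,198).

```bash
cat >> h.py <<'E'
from scipy.optimize import minimize
def ortho(p,c,h,cx,cy,half=0.07,res=0.0005):
    """rectified picture of plane z=h; row->x from cx-half, col->y from cy-half"""
    g=np.arange(-half,half,res); X,Y=np.meshgrid(cx+g,cy+g,indexing="ij")
    P=np.stack([X,Y,np.full_like(X,h)],-1)@np.array(c["R"]).T+np.array(c["t"])
    x,y=P[...,0]/P[...,2],P[...,1]/P[...,2]; s=1+c["k1"]*(x*x+y*y); K=np.array(c["camera_matrix"])
    u=(K[0,0]*x*s+K[0,2]).astype(np.float32); v=(K[1,1]*y*s+K[1,2]).astype(np.float32)
    return cv2.remap(p,u,v,cv2.INTER_LINEAR)
def circ(r): a=np.linspace(0,2*np.pi,60); return np.c_[r*np.cos(a),r*np.sin(a)]
SH={"straight":np.array([[-46,-13],[46,-13],[46,13],[-46,13]]),
"heel":np.array([[-40,-26],[40,-26],[40,26],[18,26],[18,-4],[-40,-4]]),
"footed":np.array([[-38,-11],[16,-11],[16,-30],[38,-30],[38,30],[16,30],[16,11],[-38,11]]),
"mushroom":circ(15)}
RE={"straight":np.array([[-52,-19],[52,-19],[52,19],[-52,19]]),
"heel":np.array([[-46,-32],[46,-32],[46,32],[12,32],[12,2],[-46,2]]),
"footed":np.array([[-44,-17],[10,-17],[10,-36],[44,-36],[44,36],[10,36],[10,17],[-44,17]]),
"mushroom":circ(34)}
def fit(mask,poly,cx,cy,half=0.07,res=0.0005):
    """mask (ortho grid) -> x,y,yaw,IoU"""
    m=(mask>0).astype(np.float32); m=cv2.GaussianBlur(m,(0,0),2)
    def cost(q):
        cs,sn=np.cos(q[2]),np.sin(q[2]); W=poly/1000@np.array([[cs,sn],[-sn,cs]])+np.array(q[:2])/1000
        img=np.zeros(m.shape,np.float32); ij=(W+half)/res
        cv2.fillPoly(img,[np.round(ij[:,::-1]*16).astype(np.int32)],1,shift=4)
        img=cv2.GaussianBlur(img,(0,0),2); return np.abs(img-m).sum()/m.sum()
    ii=np.argwhere(mask>0).mean(0)*res-half; pc=np.zeros(poly.shape)
    M=cv2.moments(poly.astype(np.float32)); pc=np.array([M["m10"],M["m01"]])/M["m00"]
    st=[]
    for a in np.arange(-np.pi,np.pi,np.pi/18):
        cs,sn=np.cos(a),np.sin(a); o=ii*1000-pc@np.array([[cs,sn],[-sn,cs]]); st.append((cost([*o,a]),*o,a))
    st.sort(); best=None
    for s in st[:3]:
        r=minimize(cost,s[1:],method="Nelder-Mead",options={"initial_simplex":np.array([s[1:],np.add(s[1:],(3,0,0)),np.add(s[1:],(0,3,0)),np.add(s[1:],(0,0,.1))])})
        if best is None or r.fun<best.fun: best=r
    q=best.x; return cx+q[0]/1000,cy+q[1]/1000,(q[2]+np.pi)%(2*np.pi)-np.pi,best.fun
E
python3 - <<'E'
from h import *
z=dict(np.load("top0.npz")); z["k1"]=float(z["k1"]); p=z["p"]; W=world(z["d"],z)
px={"straight":(449,141),"heel":(394,190),"footed":(440,185),"mushroom":(396,146)}
mx={"straight":(219,147),"mushroom":(259,147),"heel":(217,187),"footed":(257,187)}
out=[]
for n,(u,v) in mx.items():
    cx,cy,zz=W[v,u]; o=ortho(p,z,0.009,cx,cy); hsv=cv2.cvtColor(o,cv2.COLOR_RGB2HSV)
    m=cv2.inRange(hsv,(22,120,90),(36,255,255)); print("rec",n,np.round([cx,cy,zz],3),np.round(fit(m,RE[n],cx,cy),4))
for n,(u,v) in px.items():
    cx,cy,zz=np.nanmedian(W[v-1:v+2,u-1:u+2].reshape(-1,3),0); h=.034 if n!="mushroom" else .044
    o=ortho(p,z,h,cx,cy,.06); hsv=cv2.cvtColor(o,cv2.COLOR_RGB2HSV)
    m=cv2.inRange(hsv,(0,0,110),(180,60,255)); nl,l,st,_=cv2.connectedComponentsWithStats(m)
    k=1+np.argmax(st[1:,4]); m=(l==k)*255
    print("bar",n,np.round([cx,cy,zz],3),np.round(fit(m,SH[n],cx,cy,.06),4),st[k,4])
    out.append(o)
cv2.imwrite("pics/bars.png",cv2.resize(np.vstack([np.hstack(out[:2]),np.hstack(out[2:])])[...,::-1],(560,560)))
E
```

```text
rec straight [0.587 0.253 0.008] [0.5878 0.2539 3.101  0.0367]
rec mushroom [nan nan nan] [    nan     nan -3.1416     nan]
rec heel [0.479 0.257 0.007] [ 0.4478  0.2583 -0.0383  0.1201]
rec footed [0.476 0.151 0.01 ] [ 0.4442  0.151  -0.041   0.0279]
bar straight [ 0.583 -0.353  0.035] [ 0.5889 -0.353  -1.1691  0.0718] 9016
bar heel [ 0.456 -0.201  0.033] [ 0.455  -0.1955 -0.0943  0.0669] 9200
bar footed [ 0.466 -0.321  0.033] [ 0.463  -0.3275  0.8607  0.0649] 9707
bar mushroom [ 0.569 -0.21   0.044] [ 0.58   -0.2167  1.708   0.6181] 7657h.py:44: RuntimeWarning: Mean of empty slice.
  ii=np.argwhere(mask>0).mean(0)*res-half; pc=np.zeros(poly.shape)
  ret = um.true_divide(
h.py:42: RuntimeWarning: invalid value encountered in cast
  cv2.fillPoly(img,[np.round(ij[:,::-1]*16).astype(np.int32)],1,shift=4)
h.py:43: RuntimeWarning: invalid value encountered in scalar divide
  img=cv2.GaussianBlur(img,(0,0),2); return np.abs(img-m).sum()/m.sum()
```

View pics/bars.png

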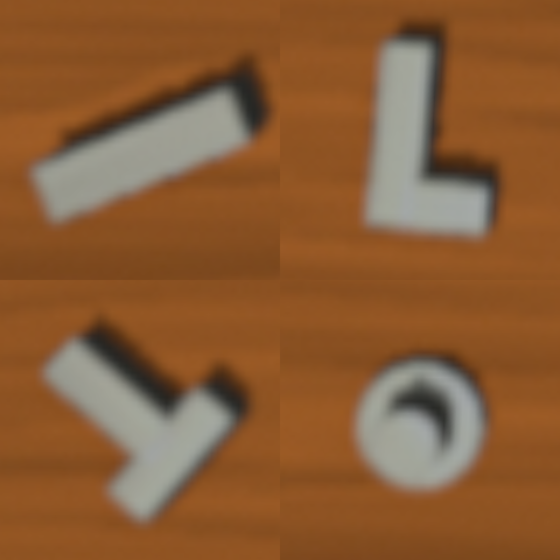

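The crop confirms a straight bar, an L, a T and the round mushroom, all grey steel. Now to refit the heel recess, mushroom recess and mushroom bar.

Run:
```python
from h import *
z=dict(np.load("top0.npz")); z["k1"]=float(z["k1"]); p=z["p"]; W=world(z["d"],z)
def big(m):
    nl,l,st,_=cv2.connectedComponentsWithStats(m); k=1+np.argmax(st[1:,4]); return ((l==k)*255).astype(np.uint8)
for n,cx,cy in(("straight",.588,.254),("heel",.448,.258),("footed",.444,.151),("mushroom",.583,.148)):
    o=ortho(p,z,0.009,cx,cy); hsv=cv2.cvtColor(o,cv2.COLOR_RGB2HSV)
    m=big(cv2.inRange(hsv,(22,120,90),(36,255,255))); print("rec",n,np.round(fit(m,RE[n],cx,cy),4))
o=ortho(p,z,.014,.583,-.217,.06);hsv=cv2.cvtColor(o,cv2.COLOR_RGB2HSV); m=big(cv2.inRange(hsv,(0,0,110),(180,60,255)))
c,_=cv2.findContours(m,cv2.RETR_EXTERNAL,cv2.CHAIN_APPROX_NONE); h=cv2.convexHull(c[0]);mm=np.zeros_like(m);cv2.fillPoly(mm,[h],255)
print("head",np.round(fit(mm,circ(28),.583,-.217,.06),4))
for n,cx,cy in(("straight",.589,-.353),("mush",.575,-.213),("heel",.455,-.195)):
    q=W[np.nan_to_num(np.hypot(W[...,0]-cx,W[...,1]-cy),nan=9)<.06]; q=q[(q[:,2]>.025)]; print(n,"top depth centroid",q.mean(0).round(4),len(q))
```

```text
rec straight [0.5885 0.2539 3.0997 0.0354]
rec heel [ 0.4477  0.2585 -0.0362  0.0241]
rec footed [ 0.4439  0.1513 -0.0413  0.033 ]
rec mushroom [ 0.5845  0.1464 -2.9679  0.0378]
head [ 0.5785 -0.2161 -1.5703  0.0356]
straight top depth centroid [ 0.5876 -0.3504  0.0338] 348
mush top depth centroid [ 0.5764 -0.2155  0.0422] 126
heel top depth centroid [ 0.462  -0.2035  0.0338] 381
```

```bash
python3 -m handwheel '0.375 0.234 -0.05 1.62 1;0.375 0.234 -0.05 1.62 1;0.375 0.234 -0.05 1.62 1;0.375 0.234 -0.05 1.62 1;0.375 0.234 -0.05 1.62 1;0.375 0.234 -0.05 1.62 1;0.375 0.234 -0.05 1.62 1;0.375 0.234 -0.05 1.62 1;0.375 0.234 -0.05 1.62 1;0.375 0.234 -0.05 1.62 1;0.375 0.234 -0.05 1.62 0.7;0.375 0.234 -0.05 1.62 0.7' 60
cat > w.py <<'E'
import sys
from h import *
# python3 w.py name x y : refit a bar with the wrist camera
n,cx,cy=sys.argv[1],float(sys.argv[2]),float(sys.argv[3])
p,d,c=cam("wrist"); s=bot.get_state(); r=s["eef_rot"]; Rm=cv2.Rodrigues(np.array(r))[0]
print("tcp",np.round(s["tcp_pos"],4),"yaw",round(float(np.arctan2(Rm[1,0],Rm[0,0])),3),"t",s["time_s"])
o=ortho(p,c,.034 if n!="mushroom" else .044,cx,cy,.06);cv2.imwrite(f"pics/w_{n}.png",np.hstack([cv2.resize(p,(640,400)),cv2.resize(o,(160,400))])[...,::-1])
W=world(d,c); ok=np.nan_to_num(np.hypot(W[...,0]-cx,W[...,1]-cy),nan=9)<.07
q=W[ok&(W[...,2]>.028 if n!="mushroom" else ok&(W[...,2]>.036))]; q=q[q[:,2]<.06]
print(len(q),q.mean(0).round(4))
m=np.zeros((240,240),np.uint8); ij=np.round((q[:,:2]-[cx,cy]+.06)/.0005).astype(int); ij=ij[((ij>=0)&(ij<240)).all(1)]; m[ij[:,0],ij[:,1]]=255
m=cv2.morphologyEx(m,cv2.MORPH_CLOSE,np.ones((5,5)))
print("fit",np.round(fit(m,SH[n],cx,cy,.06),4))
E
python3 w.py straight .589 -.353
```

```text
time_s: 1.6
tcp_pos: [0.589, -0.3533, 0.2004]
eef_rot: [1.74, 2.616, -0.0]
wrist_force: [-0.3, 0.4, -0.4]
grip_width: 0.0596
finger_force: 0.0
tcp [ 0.589  -0.3533  0.2004] yaw 1.968 t 1.65
2608 [ 0.591  -0.3489  0.0334]
fit [ 0.5919 -0.3518 -1.1787  0.0571]
```

View pics/w_straight.png

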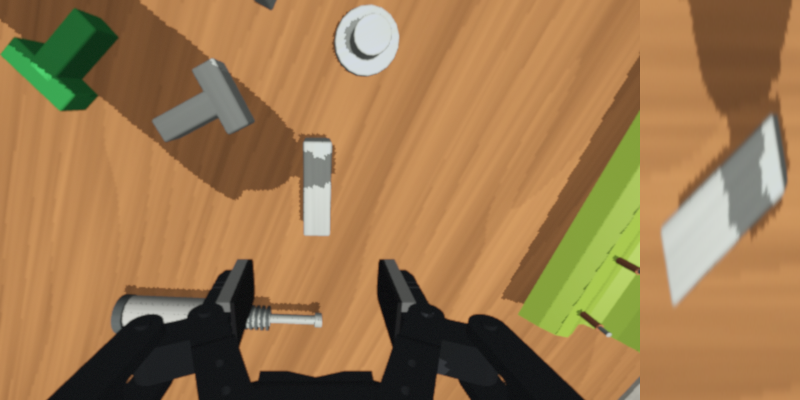

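Wrist view: the straight bar (317,188) lies centred between the jaws. I'll descend, grip and lift.

```bash
python3 -m handwheel '0.001 0.001 -0.06 0 0.7;0.001 0.001 -0.12 0 0.7;0.001 0.001 -0.15 0 0.7;0.001 0.001 -0.163 0 0.7;0.001 0.001 -0.163 0 0.7;0.001 0.001 -0.163 0 0;0.001 0.001 -0.163 0 0;0.001 0.001 -0.163 0 0;0.001 0.001 -0.163 0 0;0.001 0.001 -0.163 0 0;0.001 0.001 -0.163 0 0;0.001 0.001 -0.155 0 0;0.001 0.001 -0.14 0 0;0.001 0.001 -0.11 0 0;0.001 0.001 -0.06 0 0;0.001 0.001 -0.06 0 0' 60
```

```text
time_s: 3.65
tcp_pos: [0.5927, -0.353, 0.1462]
eef_rot: [1.732, 2.611, 0.001]
wrist_force: [0.7, -0.3, -6.0]
grip_width: 0.0243
finger_force: 59.9
```

```bash
python3 -m handwheel '-0.002 0.05 0 0.1 0;-0.002 0.1 0 0.2 0;-0.002 0.15 0 0.3 0;-0.002 0.2 0 0.4 0;-0.002 0.25 0 0.5 0;-0.002 0.3 0 0.6 0;-0.002 0.35 0 0.7 0;-0.002 0.4 0 0.8 0;-0.002 0.45 0 0.9 0;-0.002 0.5 0 1 0;-0.002 0.55 0 1.1 0;-0.002 0.59 0 1.13 0;-0.002 0.606 0 1.13 0;-0.002 0.606 0 1.13 0;-0.002 0.606 0 1.13 0'
cat > t.py <<'E'
import sys
from h import *
p,d,c=cam("wrist"); cv2.imwrite(f"pics/{sys.argv[1]}.png",p[...,::-1])
s=bot.get_state();Rm=cv2.Rodrigues(np.array(s["eef_rot"]))[0]
print("tcp",np.round(s["tcp_pos"],4),"yaw",round(float(np.arctan2(Rm[1,0],Rm[0,0])),3))
for n,cx,cy in(("straight",.588,.254),("heel",.448,.258),("footed",.444,.151),("mushroom",.584,.147)):
    o=ortho(p,c,0.009,cx,cy); m=cv2.inRange(cv2.cvtColor(o,cv2.COLOR_RGB2HSV),(22,120,70),(36,255,255))
    if m.sum()>255*5000:
        nl,l,st,_=cv2.connectedComponentsWithStats(m); k=1+np.argmax(st[1:,4]); print(n,np.round(fit((l==k)*255,RE[n],cx,cy),4))
E
python3 t.py t1
```

```text
time_s: 5.52
tcp_pos: [0.5887, 0.2518, 0.1399]
eef_rot: [-0.069, -3.141, 0.002]
wrist_force: [0.4, -1.4, -5.7]
grip_width: 0.0246
finger_force: 60.2
tcp [0.5888 0.2517 0.14  ] yaw 3.097
heel [ 0.4498  0.2586 -0.0212  0.5059]
footed [ 0.4714  0.1623 -2.0423  0.6143]
mushroom [0.5871 0.1453 1.2183 0.0667]
```

View pics/t1.png

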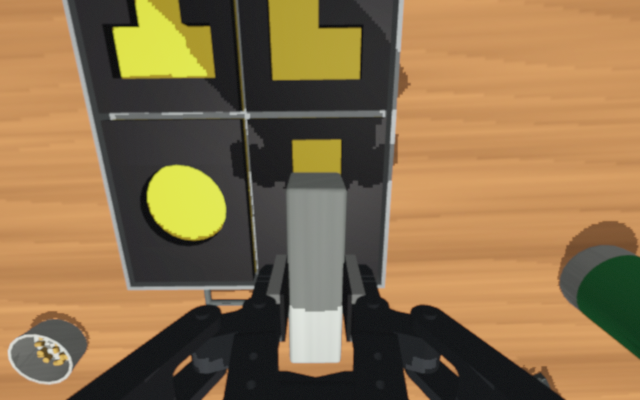

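```bash
python3 -m handwheel '0 0 -0.03 0 0;0 0 -0.05 0 0;0 0 -0.065 0 0;0 0 -0.075 0 0;0 0 -0.082 0 0;0 0 -0.088 0 0;0 0 -0.092 0 0;0 0 -0.092 0 0;0 0 -0.092 0 0'
```

```text
time_s: 6.7
tcp_pos: [0.5883, 0.2539, 0.0485]
eef_rot: [0.066, 3.141, 0.0]
wrist_force: [-0.4, 0.1, -5.2]
grip_width: 0.0243
finger_force: 60.2
```

```bash
python3 -m handwheel '0 0 -0.001 0 0;0 0 -0.002 0 0;0 0 -0.002 0 0;0 0 -0.002 0 0'; python3 -m handwheel '0 0 -0.001 0 0;0 0 -0.001 0 0;0 0 -0.001 0 0'
```

```text
time_s: 7.2
tcp_pos: [0.5884, 0.2539, 0.0483]
eef_rot: [0.066, 3.14, -0.001]
wrist_force: [-8.8, -5.5, 13.7]
grip_width: 0.0249
finger_force: 62.5
time_s: 7.58
tcp_pos: [0.5884, 0.254, 0.0482]
eef_rot: [0.066, 3.14, -0.001]
wrist_force: [-11.3, -7.4, 22.6]
grip_width: 0.0242
finger_force: 63.6
```

```bash
python3 -m handwheel '0 0 0.002 0 0;0 0 0.002 0 0;0 0 0.002 0 0.6;0 0 0.002 0 0.6;0 0 0.002 0 0.6;0 0 0.002 0 0.6;0 0 0.03 0 0.6;0 0 0.08 0 0.6;0 0 0.14 0 0.6;-0.02 -0.06 0.155 0 0.6;-0.13 -0.35 0.155 0 0.6;-0.13 -0.35 0.155 0 0.6;-0.13 -0.35 0.155 0 0.6;-0.13 -0.35 0.155 0 0.6;-0.13 -0.35 0.155 0 0.6;-0.13 -0.35 0.155 0 0.6;-0.13 -0.35 0.155 0 0.6;-0.13 -0.35 0.155 0 0.6'; python3 w.py heel .455 -.1955
python3 - <<'E'
from h import *
p,d,c=cam("top"); 
cv2.imwrite("pics/top1.png",cv2.resize(p[100:250,170:480],(775,375))[...,::-1])
E
```

```text
time_s: 9.82
tcp_pos: [0.4587, -0.0946, 0.2004]
eef_rot: [0.061, 3.141, 0.001]
wrist_force: [0.2, 0.1, 0.4]
grip_width: 0.0515
finger_force: 0.0
tcp [ 0.4587 -0.0947  0.2004] yaw 3.103 t 9.875
2697 [ 0.4627 -0.2019  0.0332]
fit [ 0.4579 -0.1936 -0.0939  0.0516]
```

View pics/top1.png

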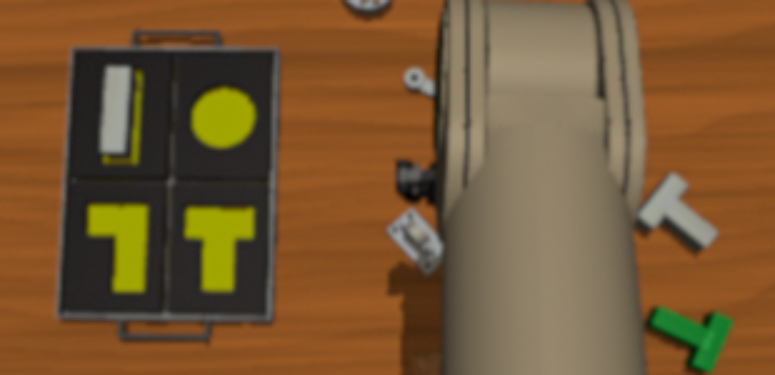

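```bash
python3 - <<'E'
from h import *
p,d,c=cam("top"); W=world(d,c)
for a in((.042,.050),(.006,.014)):
  o=ortho(p,c,.043,.588,.254,.07)
m=cv2.inRange(cv2.cvtColor(o,cv2.COLOR_RGB2HSV),(0,0,110),(180,60,255)); nl,l,st,_=cv2.connectedComponentsWithStats(m); k=1+np.argmax(st[1:,4])
print(np.round(fit((l==k)*255,SH["straight"],.588,.254),4))
q=W[(abs(W[...,0]-.588)<.042)&(abs(W[...,1]-.254)<.012)]; print(np.percentile(q[:,2],[5,25,50,75,95]).round(4))
E
python3 -m handwheel '-0.009 -0.06 0 -0.055 0.6;-0.009 -0.113 0 -0.055 0.6;-0.009 -0.113 -0.05 -0.055 0.6;-0.009 -0.113 -0.1 -0.055 0.6;-0.009 -0.113 -0.145 -0.055 0.6;-0.009 -0.113 -0.163 -0.055 0.6;-0.009 -0.113 -0.163 -0.055 0.6;-0.009 -0.113 -0.163 -0.055 0;-0.009 -0.113 -0.163 -0.055 0;-0.009 -0.113 -0.163 -0.055 0;-0.009 -0.113 -0.163 -0.055 0;-0.009 -0.113 -0.163 -0.055 0;-0.009 -0.113 -0.163 -0.055 0'
```

```text
[0.5876 0.2534 3.0934 0.0543]
[0.0399 0.0419 0.0431 0.0443 0.0458]
time_s: 11.6
tcp_pos: [0.4503, -0.2099, 0.0393]
eef_rot: [0.152, 3.135, -0.003]
wrist_force: [-2.3, -0.9, 8.1]
grip_width: 0.0207
finger_force: 59.1
```

Straight bar is down and flat (top-fit offset <1 mm). Heel bar is gripped, so lift and carry it.

```bash
python3 -m handwheel '0 0 0.01 0 0;0 0 0.03 0 0;0 0 0.07 0 0;0 0 0.1 0 0;-0.008 0.05 0.1 0.055 0;-0.008 0.1 0.1 0.055 0;-0.008 0.15 0.1 0.055 0;-0.008 0.2 0.1 0.055 0;-0.008 0.25 0.1 0.055 0;-0.008 0.3 0.1 0.055 0;-0.008 0.35 0.1 0.055 0;-0.008 0.4 0.1 0.055 0;-0.008 0.44 0.1 0.055 0;-0.008 0.453 0.1 0.055 0;-0.008 0.453 0.1 0.055 0;-0.008 0.453 0.1 0.055 0;-0.008 0.453 0.1 0.055 0'; python3 t.py t2; python3 w.py heel .448 .2585
```

```text
time_s: 13.72
tcp_pos: [0.4416, 0.2424, 0.1373]
eef_rot: [0.069, 3.141, -0.001]
wrist_force: [-0.3, 0.1, -6.7]
grip_width: 0.0204
finger_force: 60.4
tcp [0.4416 0.2426 0.1374] yaw 3.098
heel [ 0.3834  0.247  -0.5269  1.6179]
footed [ 0.4476  0.1494 -0.0132  0.0782]
tcp [0.4415 0.2429 0.1374] yaw 3.098 t 13.825
0 [nan nan nan]
fit [    nan     nan -3.1416     nan]w.py:10: RuntimeWarning: Mean of empty slice.
  print(len(q),q.mean(0).round(4))
  ret = um.true_divide(
h.py:44: RuntimeWarning: Mean of empty slice.
  ii=np.argwhere(mask>0).mean(0)*res-half; pc=np.zeros(poly.shape)
h.py:42: RuntimeWarning: invalid value encountered in cast
  cv2.fillPoly(img,[np.round(ij[:,::-1]*16).astype(np.int32)],1,shift=4)
h.py:43: RuntimeWarning: invalid value encountered in scalar divide
  img=cv2.GaussianBlur(img,(0,0),2); return np.abs(img-m).sum()/m.sum()
```

View pics/t2.png

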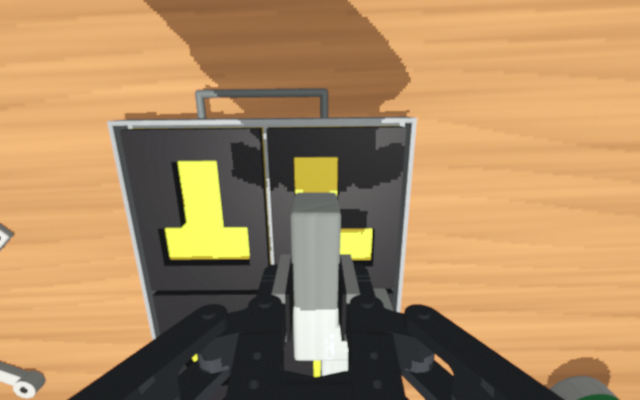

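```bash
python3 -m handwheel '0 0 -0.03 0 0;0 0 -0.05 0 0;0 0 -0.065 0 0;0 0 -0.074 0 0;0 0 -0.08 0 0;0 0 -0.084 0 0;0 0 -0.087 0 0;0 0 -0.087 0 0;0 0 -0.087 0 0'; python3 -m handwheel '0 0 -0.001 0 0;0 0 -0.002 0 0;0 0 -0.003 0 0;0 0 -0.003 0 0'
```

```text
time_s: 14.95
tcp_pos: [0.4413, 0.2439, 0.0506]
eef_rot: [0.066, 3.141, 0.0]
wrist_force: [-0.2, 0.0, -7.3]
grip_width: 0.0205
finger_force: 60.3
time_s: 15.45
tcp_pos: [0.4412, 0.2439, 0.0483]
eef_rot: [0.065, 3.141, -0.002]
wrist_force: [-6.2, -5.1, 11.3]
grip_width: 0.0204
finger_force: 62.6
```

```bash
python3 -m handwheel '0 0 0.001 0 0;0 0 0.001 0 0.6;0 0 0.001 0 0.6;0 0 0.001 0 0.6;0 0 0.001 0 0.6;0 0 0.03 0 0.6;0 0 0.08 0 0.6;0 0 0.14 0 0.6;0 -0.05 0.153 -0.2 0.6;0.02 -0.574 0.153 -2.24 0.6;0.02 -0.574 0.153 -2.24 0.6;0.02 -0.574 0.153 -2.24 0.6;0.02 -0.574 0.153 -2.24 0.6;0.02 -0.574 0.153 -2.24 0.6;0.02 -0.574 0.153 -2.24 0.6;0.02 -0.574 0.153 -2.24 0.6;0.02 -0.574 0.153 -2.24 0.6;0.02 -0.574 0.153 -2.24 0.6;0.02 -0.574 0.153 -2.24 0.6;0.02 -0.574 0.153 -2.24 0.6'; python3 -m handwheel '0 0 0 0 0.6;0 0 0 0 0.6';  python3 w.py footed .463 -.3275
cat > v.py <<'E'
import sys
from h import *
p,d,c=cam("top"); W=world(d,c); cv2.imwrite("pics/top_last.png",p[...,::-1])
for n,cx,cy in(("straight",.588,.254),("heel",.448,.258),("footed",.444,.151),("mushroom",.584,.147)):
    if n not in sys.argv: continue
    o=ortho(p,c,.043 if n!="mushroom" else .053,cx,cy)
    m=cv2.inRange(cv2.cvtColor(o,cv2.COLOR_RGB2HSV),(0,0,110),(180,60,255)); nl,l,st,_=cv2.connectedComponentsWithStats(m); k=1+np.argmax(st[1:,4])
    f=fit((l==k)*255,SH[n],cx,cy); print(n,np.round(f,4))
    ok=np.nan_to_num(np.hypot(W[...,0]-cx,W[...,1]-cy),nan=9)<.05; q=W[ok&(W[...,2]>.033)]; A=np.c_[q[:,:2]-q[:,:2].mean(0),np.ones(len(q))]
    print(" top z",np.median(q[:,2]).round(4),"slope",np.linalg.lstsq(A,q[:,2],rcond=None)[0][:2].round(3))
E
python3 v.py straight heel
```

```text
time_s: 17.95
tcp_pos: [0.4612, -0.3304, 0.2]
eef_rot: [-2.86, -1.3, -0.0]
wrist_force: [-0.5, -0.2, 0.8]
grip_width: 0.0512
finger_force: 0.0
time_s: 18.2
tcp_pos: [0.4613, -0.33, 0.2003]
eef_rot: [2.853, 1.315, 0.0]
wrist_force: [-0.6, -0.2, 0.3]
grip_width: 0.0509
finger_force: 0.0
tcp [ 0.4613 -0.3301  0.2004] yaw 0.863 t 18.25
2840 [ 0.4732 -0.3195  0.0334]
fit [ 0.4659 -0.3277  0.8451  0.0591]
straight [ 0.5875  0.2533 -0.0532  0.0293]
 top z 0.0431 slope [0.007 0.06 ]
heel [ 0.4462  0.2585 -0.0451  0.0437]
 top z 0.0429 slope [-0.005  0.02 ]
```

View pics/w_footed.png

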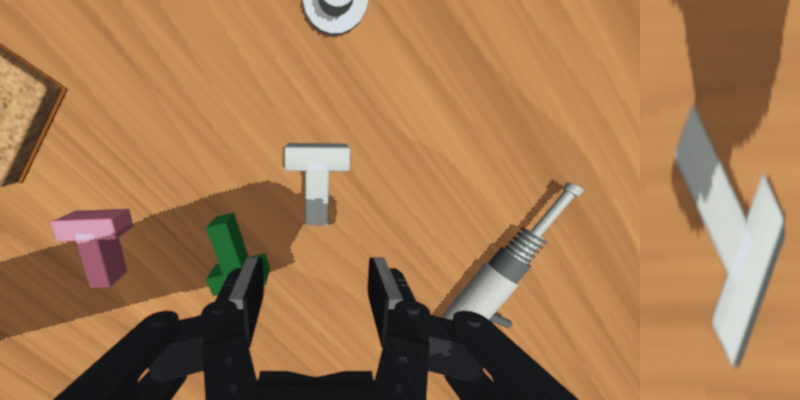

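Wrist view: the grey T (317,185) is aligned with the jaws; the green (235,250) and pink (92,245) ones are clearly apart.

```bash
python3 -m handwheel '0 -0.001 -0.06 0 0.6;0 -0.001 -0.11 0 0.6;0 -0.001 -0.145 0 0.6;0 -0.001 -0.162 0 0.6;0 -0.001 -0.162 0 0.6;0 -0.001 -0.162 0 0;0 -0.001 -0.162 0 0;0 -0.001 -0.162 0 0;0 -0.001 -0.162 0 0;0 -0.001 -0.162 0 0;0 -0.001 -0.162 0 0'; python3 -m handwheel '0 0 0.01 0 0;0 0 0.03 0 0;0 0 0.07 0 0;0 0 0.1 0 0;-0.002 0.05 0.1 -0.1 0;-0.005 0.1 0.1 -0.2 0;-0.007 0.15 0.1 -0.3 0;-0.009 0.2 0.1 -0.4 0;-0.011 0.25 0.1 -0.5 0;-0.014 0.3 0.1 -0.6 0;-0.016 0.35 0.1 -0.7 0;-0.018 0.4 0.1 -0.8 0;-0.022 0.45 0.1 -0.9 0;-0.022 0.475 0.1 -0.9 0;-0.022 0.483 0.1 -0.9 0;-0.022 0.483 0.1 -0.9 0;-0.022 0.483 0.1 -0.9 0'; python3 t.py t3
```

```text
time_s: 19.68
tcp_pos: [0.4621, -0.3317, 0.0402]
eef_rot: [2.853, 1.308, 0.002]
wrist_force: [-1.2, -0.0, 7.3]
grip_width: 0.0202
finger_force: 60.2
time_s: 21.8
tcp_pos: [0.4394, 0.1505, 0.1384]
eef_rot: [3.14, -0.066, 0.0]
wrist_force: [-0.4, -1.1, -5.8]
grip_width: 0.0203
finger_force: 59.9
tcp [0.4394 0.1505 0.1384] yaw -0.042
footed [0.4811 0.146  1.1921 0.947 ]
mushroom [0.5837 0.1469 1.3126 1.0057]
```

View pics/t3.png

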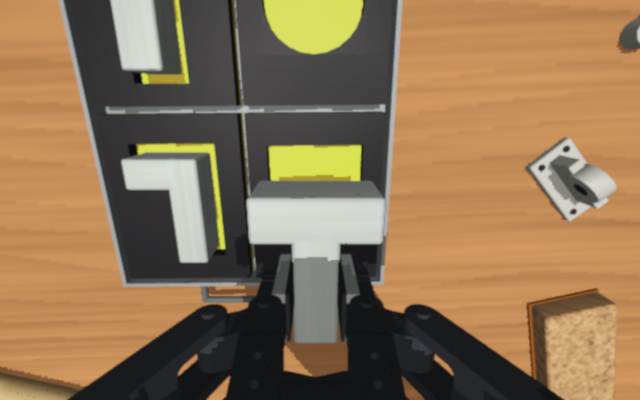

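```bash
python3 -m handwheel '0 0 -0.03 0 0;0 0 -0.05 0 0;0 0 -0.065 0 0;0 0 -0.074 0 0;0 0 -0.08 0 0;0 0 -0.084 0 0;0 0 -0.087 0 0;0 0 -0.087 0 0;0 0 -0.087 0 0'; python3 -m handwheel '0 0 -0.001 0 0;0 0 -0.002 0 0;0 0 -0.003 0 0;0 0 -0.003 0 0'
```

```text
time_s: 22.98
tcp_pos: [0.4394, 0.1519, 0.0516]
eef_rot: [3.141, -0.063, 0.001]
wrist_force: [-0.7, 0.0, -5.8]
grip_width: 0.02
finger_force: 59.8
time_s: 23.48
tcp_pos: [0.4393, 0.1519, 0.0491]
eef_rot: [3.14, -0.063, 0.0]
wrist_force: [-6.3, -1.9, 9.8]
grip_width: 0.0205
finger_force: 61.9
```

```bash
python3 -m handwheel '0 0 0.001 0 0;0 0 0.001 0 0.6;0 0 0.001 0 0.6;0 0 0.001 0 0.6;0 0 0.001 0 0.6;0 0 0.03 0 0.6;0 0 0.08 0 0.6;0 0 0.14 0 0.6;0.02 -0.05 0.152 0 0.6;0.141 -0.367 0.152 0 0.6;0.141 -0.367 0.152 0 0.6;0.141 -0.367 0.152 0 0.6;0.141 -0.367 0.152 0 0.6;0.141 -0.367 0.152 0 0.6;0.141 -0.367 0.152 0 0.6;0.141 -0.367 0.152 0 0.6;0.141 -0.367 0.152 0 0.6;0.141 -0.367 0.152 0 0.6;0.141 -0.367 0.152 0 0.6'; python3 w.py mushroom .579 -.216; python3 v.py heel footed
```

```text
time_s: 25.85
tcp_pos: [0.5802, -0.2143, 0.2007]
eef_rot: [3.141, -0.061, 0.0]
wrist_force: [0.2, 0.1, 0.7]
grip_width: 0.0512
finger_force: 0.0
tcp [ 0.5802 -0.2145  0.2006] yaw -0.039 t 25.9
839 [ 0.583  -0.2156  0.0433]
fit [ 0.5823 -0.2157  0.0057  0.0776]
heel [ 0.4462  0.2585 -0.0435  0.0383]
 top z 0.0433 slope [-0.009  0.04 ]
footed [ 0.4426  0.1516 -0.0436  0.0389]
 top z 0.0428 slope [0.011 0.024]
```

View pics/w_mushroom.png

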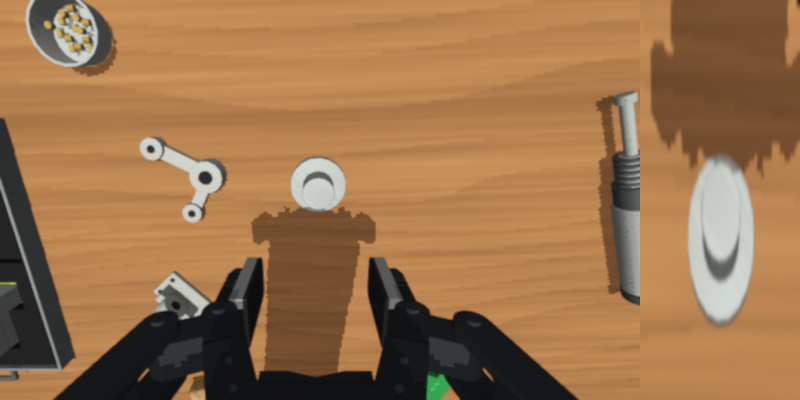

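Mushroom (318,184) is centred between the jaws, with the castings well clear.

```bash
python3 -m handwheel '0 -0.001 -0.06 0 0.6;0 -0.001 -0.11 0 0.6;0 -0.001 -0.145 0 0.6;0 -0.001 -0.159 0 0.6;0 -0.001 -0.159 0 0.6;0 -0.001 -0.159 0 0;0 -0.001 -0.159 0 0;0 -0.001 -0.159 0 0;0 -0.001 -0.159 0 0;0 -0.001 -0.159 0 0;0 -0.001 -0.159 0 0' 70; python3 -m handwheel '0 0 0.01 0 0;0 0 0.03 0 0;0 0 0.07 0 0;0 0 0.1 0 0;0.004 0.05 0.1 0 0;0.004 0.1 0.1 0 0;0.004 0.15 0.1 0 0;0.004 0.2 0.1 0 0;0.004 0.25 0.1 0 0;0.004 0.3 0.1 0 0;0.004 0.34 0.1 0 0;0.004 0.355 0.1 0 0;0.004 0.362 0.1 0 0;0.004 0.362 0.1 0 0;0.004 0.362 0.1 0 0;0.004 0.362 0.1 0 0'; python3 t.py t4
```

```text
time_s: 27.32
tcp_pos: [0.5813, -0.2166, 0.0436]
eef_rot: [3.14, -0.063, 0.004]
wrist_force: [-0.9, -0.3, 4.7]
grip_width: 0.0274
finger_force: 68.9
time_s: 29.32
tcp_pos: [0.5844, 0.1447, 0.1413]
eef_rot: [3.14, -0.066, -0.0]
wrist_force: [-0.8, -0.2, -3.2]
grip_width: 0.0276
finger_force: 69.7
tcp [0.5843 0.1449 0.1413] yaw -0.041
mushroom [0.5861 0.147  2.4026 0.6421]
```

View pics/t4.png

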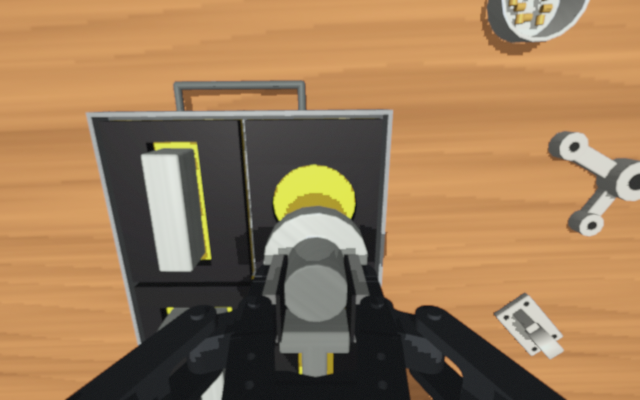

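Mushroom (315,265) is held upright in line with its recess (314,200). Grasp was at z≈0.0436, so I expect contact near 0.0525.

```bash
python3 -m handwheel '0 0 -0.03 0 0;0 0 -0.05 0 0;0 0 -0.065 0 0;0 0 -0.074 0 0;0 0 -0.08 0 0;0 0 -0.084 0 0;0 0 -0.086 0 0;0 0 -0.086 0 0;0 0 -0.086 0 0'; python3 -m handwheel '0 0 -0.001 0 0;0 0 -0.002 0 0;0 0 -0.003 0 0;0 0 -0.003 0 0'
```

```text
time_s: 30.5
tcp_pos: [0.5844, 0.1459, 0.0556]
eef_rot: [-3.141, 0.063, -0.001]
wrist_force: [0.3, -0.3, -4.5]
grip_width: 0.0272
finger_force: 69.7
time_s: 31.0
tcp_pos: [0.5842, 0.1459, 0.0526]
eef_rot: [3.141, -0.063, 0.0]
wrist_force: [-3.2, -0.8, 1.7]
grip_width: 0.0272
finger_force: 70.2
```

Contact where expected. Lower a hair, release slowly, retract and check.

```bash
python3 -m handwheel '0 0 -0.001 0 0;0 0 -0.001 0 0;0 0 0 0 0;0 0 0 0 0.6;0 0 0 0 0.6;0 0 0 0 0.6;0 0 0 0 0.6;0 0 0.02 0 0.6;0 0 0.06 0 0.6;0 0 0.12 0 0.6;0 -0.05 0.15 0 0.6;-0.05 -0.3 0.15 0 0.6;-0.05 -0.3 0.15 0 0.6;-0.05 -0.3 0.15 0 0.6;-0.05 -0.3 0.15 0 0.6;-0.05 -0.3 0.15 0 0.6;-0.05 -0.3 0.15 0 0.6;-0.05 -0.3 0.15 0 0.6'; python3 v.py straight heel footed mushroom
```

```text
time_s: 33.25
tcp_pos: [0.5348, -0.1522, 0.203]
eef_rot: [-3.141, 0.059, -0.001]
wrist_force: [0.3, 0.3, -0.1]
grip_width: 0.0512
finger_force: 0.0
straight [0.5879 0.2533 3.0885 0.0421]
 top z 0.0431 slope [0.006 0.065]
heel [ 0.4463  0.2585 -0.0434  0.0386]
 top z 0.0431 slope [-0.009  0.025]
footed [ 0.4425  0.1516 -0.0409  0.0425]
 top z 0.0432 slope [0.02  0.018]
mushroom [ 0.5843  0.1475 -2.8211  0.6292]
 top z 0.0526 slope [0.163 0.145]
```

Run:
```python
from h import *
p,d,c=cam("side"); cv2.imwrite("pics/side_end.png",cv2.resize(p[130:340,170:450],(800,600))[...,::-1])
```

```text
(no output)
```

View pics/side_end.png

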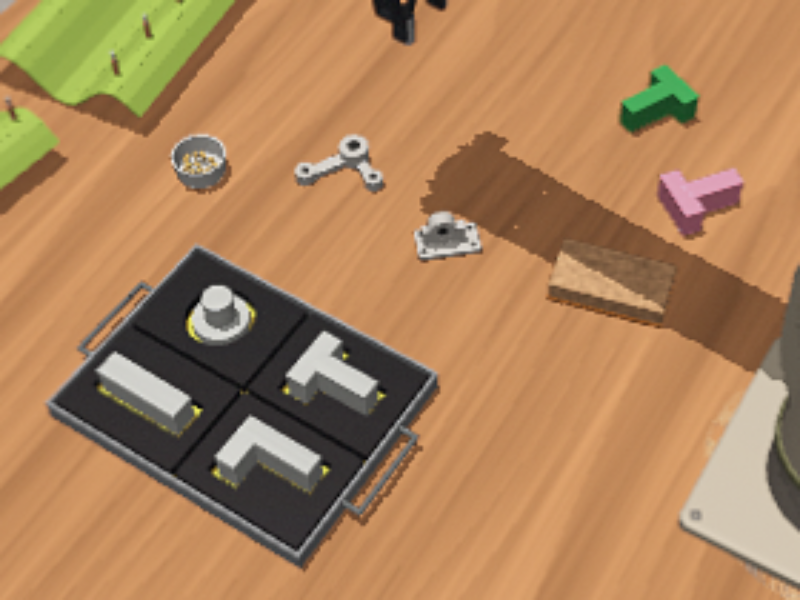

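All four bars sit level in their recesses (mushroom 218,310; T 335,365; straight 148,390; L 268,450), and the castings look undisturbed.

```bash
python3 -c "
from plant import bot
print(bot.sign_off())"
```

```text
the job is handed in; nothing more can be done
None
```

I set all four bucking bars flat in their matching recesses and handed the job in at about 33 s; the castings and the look-alike T's were not touched, and the sign-off returned no verdict.

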